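Find the catch of the board tester by feel

ROBOT

A 6-joint arm with a two-finger parallel gripper is mounted at the origin on the work surface. World frame = base frame: x ahead of the robot, y to its left, z up, the work surface at z = 0. Lengths are in m, angles in rad, forces in N, time in s.
With the tool pointing down it reaches from about 0.425 to 1.125 m from the base axis. Payload 14.9 kg.
Tool frame: the origin (TCP) lies on the centre line of the jaws, within the pads' length; the fingertips stand 19 mm ahead of it and the grasp point (between the pads) is the TCP; z points along the fingers, y is the line along which they close (so a half turn about z gives the same grasp; the last joint's range is limited). The gripper opens to 91 mm and grips with 3 to 60 N. Pads are 32 mm wide; open, the fingers measure 118 mm over their backs; the gripper's body (76 mm by 178 mm) begins 60 mm behind the grasp point.
Start: joints at [-1.329, 0.379, 1.734, -0, 1.028, -0.033], TCP at [0.19, -0.674, 0.233] pointing down, gripper open.
Joint ranges: [-2.77, 2.77], [-0.74, 2.19], [0, 2.66], [-1.06, 4.2], [0.31, 2.87], [-3.08, 3.08]. Speed limits (rad/s): [1.89, 1.89, 2.39, 3.14, 3.14, 3.14].

INTERFACE

Orientations are given as a 3x3 rotation matrix whose columns are the frame's x, y, z axes.
In Python, from workcell import telemetry, optics, close_job gives the robot as it stands.
- The arm moves only by the shell command python3 -m pendant 'ROWS' [FORCE]. ROWS is JSON, a list of rows, each a list of 3 entries, a list of its own where there are three numbers: the opening, from 0 (shut) to 1 (fully open), then the shift along the tool's x, y, z in m, then the turn about the tool's z in degrees. In form: [[hand, [x, y, z], spin], ...]. A call has 1 to 12 rows; each row shifts and turns the commanded pose from where the row before left it, along the tool's axes as they then stand; what a row does not reach is not made up. A row lasts 1/8 s, in which the tool goes at most 62.5 mm and 10.7 degrees, less where a joint would pass 70% of its speed; a pose out of reach is approached as far as the arm can. A call is refused whole if a number of a shift passes 0.0625 or a number of a turn 10.7, either way. A call with a gripper value outside its range is refused whole. The fingers move at their own pace and stop on an object; FORCE is the grip in N (left out, the last holds). Time passes only in rows, so rows that do not move let the fingers close. It gives the time, the measured TCP pose, the force, the opening and the grip force at its end, in the units of the state.
- telemetry.get_state(): the state, without advancing time (a new reading comes with each control period).
- optics.snapshot(name): name is "scene" or "top" or "wrist"; returns a dict with "image" (480x640x3 uint8, red, green, blue), "depth" (480x640 float32, m along the optical axis (not along the pixel's ray), 0 where there is no reading), "fov_y" (degrees; the focal length in pixels is half the picture's height over the tangent of half this angle, whatever the lens; pixels are square), "cx", "cy" (the principal point, pixels), "R" (3x3) and "t" (3): a world point X has camera coordinates R X + t. Camera axes: x right, y down, z forward; pixel columns grow to the right and rows downward; lengths in m; the calibration is good to about 2 mm. A picture is of the moment at which its call begins.
- close_job(): hands the job in; it is judged then, once.
The state is a dict: "time": time; "qpos": joint angles; "joint_vel": joint speeds; "tau": joint torques, N m; "eef_pos": TCP position; "ee_rot": TCP orientation; "wrist_force": force on the tool from outside, world axes, zero at the start; "wrist_torque": the same for the moment, N m; "gripper_width": finger opening in m; "grasp_force": force on a finger pad.
Only numpy, scipy, OpenCV 4.12 (cv2) and the standard library are available. Lean on these libraries where they do the work, as an engineer would, in place of code of your own. Each camera call takes 0.05 s, during which the arm holds its last target. There are 200 camera calls.

TASK

Open the board tester. With the fingers closed, touch the top of its front rail at the left-hand end with the fingertips, run them lightly along it to the right until you come to the finger notch, and press down the catch inside the notch so that the lid springs up. Then take the hand away, and leave everything else on the bench where it is.

Things in the scene. Friction and masses are not known exactly. Their poses are not given: they have to be found in the camera images.
- tester: Dark board tester 510 mm wide (y), 88 mm high, fixed to the bench: two end modules 125 mm wide with a bay between (y -130 to +130 mm). Origin: underside, mid-width; x to its rear, y to the left as seen from the robot, z up; turned up to 0.2 rad. Across the bay's front runs an aluminium rail, 46 mm deep (x -156 to -110), top at z = 75. Behind it the lid (x -108 to +115), top at z = 50 mm.
- rail_left (a point): Left-hand end of the front rail: point on the middle of the rail's flat top face, where the rail meets the left end module (x = -133, y = +130, z = 75 mm in the tester's frame). The module stands 13 mm higher than the rail. Axes as the tester's. The sweep begins within 50 mm of here, with the fingers closed: closed, they fit into the notch.
- rail_right (a point): Right-hand end of the rail's top, likewise (y = -130 mm). Somewhere along the rail is one finger notch, 58 mm wide in y, 30 mm deep, upright walls, cut through from the rail's front to its back. Its place differs from tester to tester and is not reported: its centre lies between y = +20 and y = -90 mm in the tester's frame, the same rail and metal on both sides of it.
- catch (a joint): Angle of the catch, rad: 0 at rest, 0.28 fully down. A steel rocker plate 50 mm wide in the notch, middle of the rail in x; its front edge lies 6 mm, its rear edge 14 mm below the rail's top. It turns on a pin at the rear of the rail: the front edge goes down up to 12 mm, with 2 to 6 N there. From about 0.17 it lets the lid go; it springs back when released.
- lid (a joint): Angle of the tester's lid (aluminium frame with a clear window, 250 mm wide, 223 mm from hinge to front edge), rad: 0 shut, 0.32 fully up. Its hinge is along the rear; once the catch lets go, springs lift the front edge by about 70 mm within a second and hold it up.
- screw_tin: Round aluminium tin 51 mm across and 34 mm high standing on top of the right end module, towards the rear. Origin: centre of its underside. To be left alone.
- driver: Screwdriver about 160 mm long lying on the bench in front of the left end module. To be left alone.
- flux_bottle: White bottle 34 mm across, 85 mm high, standing on the bench in front of the right end module. Origin: centre of its underside. To be left alone.
- solder_reel: Reel of solder 60 mm across, 38 mm high, standing on the bench to the right of the tester. Origin: centre of its underside. To be left alone.
- phone: Opened phone 150 x 72 x 8 mm lying on the bench to the left of the tester. Origin: centre of its underside. To be left alone.
- dish: Steel dish 80 mm across, 26 mm high, on the bench to the left of the tester. Origin: centre of its underside. To be left alone.
- brush: Brush with a wooden handle about 170 mm long lying on the bench to the right of the tester. To be left alone.

How it is judged:
By the outcome, as a careful person would: the job done as asked, in the order asked, and still so for the second after the job is handed in, with the robot touching nothing.
It also fails if it takes over 64 s, if anything falls off the work surface, if the arm or the gripper's body presses on something with over 40 N, if the wrist force passes 120 N, or if a joint passes its speed limit or range.

## Working session

There is one attempt and no reset: what is moved stays moved. The work goes in short steps, Python scripts to look and compute and a shell command to move; the robot and the scene stay as the last step left them, time stands still between calls to the robot, and variables do not carry over. Pictures are saved under pics/ and viewed, at most 10 in all, crops included, and the job is handed in when it is done.

```bash
mkdir -p pics
cat > h.py <<'E'
import numpy as np, cv2
from workcell import telemetry, optics
def snap(n,f):
    s=optics.snapshot(n); cv2.imwrite('pics/'+f,cv2.cvtColor(s['image'],cv2.COLOR_RGB2BGR)); return s
def cloud(s):
    f=240/np.tan(np.radians(s['fov_y'])/2)
    v,u=np.mgrid[0:480,0:640]; d=s['depth']
    P=np.stack([(u-s['cx'])/f*d,(v-s['cy'])/f*d,d],-1)
    W=(P-s['t'])@s['R']; W[d==0]=np.nan; return W
E
python3 - <<'E'
from h import *
s=snap('top','top1.png'); W=cloud(s); np.save('top.npy',W)
snap('scene','scene1.png')
st=telemetry.get_state(); print(st['time'],st['ee_rot'],st['eef_pos'],st['wrist_force'])
print(s['fov_y'],s['cx'],s['cy'],s['R'],s['t'], (s['depth']>0).mean())
E
```

```text
0.1 [[ 9.62482414e-01  2.71343950e-01 -2.52417925e-04]
 [ 2.71344065e-01 -9.62481865e-01  1.02810923e-03]
 [ 3.60235441e-05 -1.05802916e-03 -9.99999440e-01]] [ 0.18984585 -0.67338801  0.23231707] [-0.29608884 -0.66584794 -0.06558968]
56.27211998277913 316.36087019846946 238.07803092714875 [[ 0.01171492 -0.99987366 -0.01074318]
 [-0.99676476 -0.01082278 -0.07964223]
 [ 0.0795159   0.01164143 -0.99676562]] [0.00438328 0.61903959 1.22503844] 0.9961197916666666
```

View pics/top1.png

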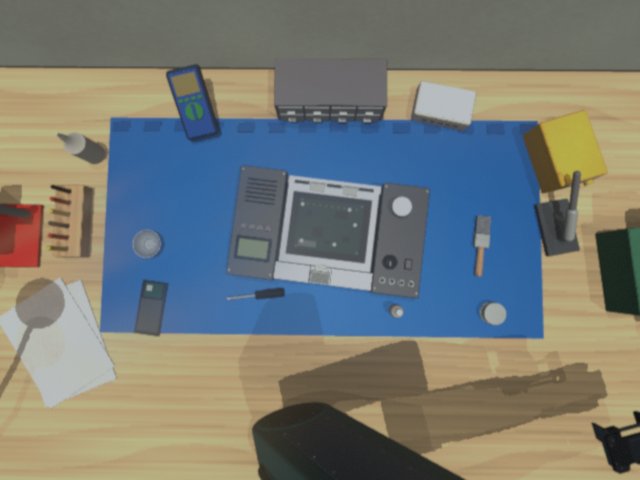

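View pics/scene1.png

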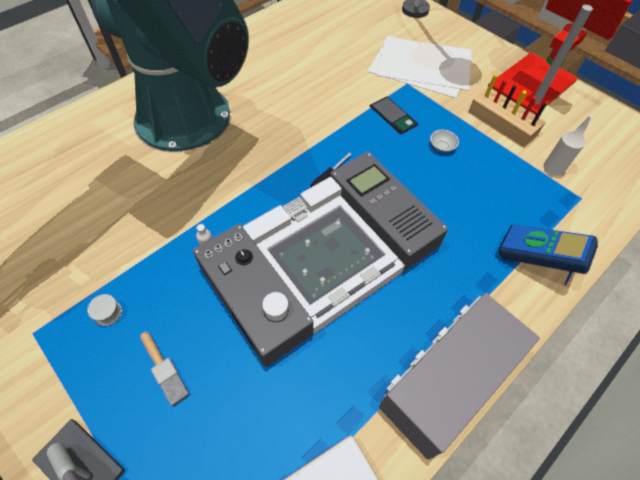

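The top view shows the tester at about (328,232), its rail from (275,272) to (372,285) and the notch near (320,276). The flux bottle is at (397,311), the driver at (258,294) and the tin at (401,206). The scene view agrees. Next I fit the tester's frame.

```bash
cat > m.py <<'E'
from h import *
W=np.load('top.npy'); v,u=np.mgrid[0:480,0:640]
im=cv2.imread('pics/top1.png')
box=(u>215)&(u<440)&(v>155)&(v<303)
z=W[...,2]
print('mat z',np.nanmedian(z[(u>180)&(u<215)&(v>160)&(v<300)]))
m=box&(z>.078)&(z<.1)
n,l,st,c=cv2.connectedComponentsWithStats(m.astype(np.uint8))
big=np.argsort(-st[1:,4])[:2]+1
print(st[big], [np.nanmedian(z[l==b]) for b in big])
pts=W[np.isin(l,big)][:,:2].astype(np.float32)
(cx,cy),(w,h),a=cv2.minAreaRect(pts); print((cx,cy),w,h,a)
box4=cv2.boxPoints(((cx,cy),(w,h),a))
i=box4; e=i[1]-i[0]; e2=i[2]-i[1]; e=e if np.linalg.norm(e)>np.linalg.norm(e2) else e2
e=e*np.sign(e[1])/np.linalg.norm(e); yaw=np.arctan2(-e[0],e[1]); print('yaw',yaw)
for b in big:
    print(cv2.minAreaRect(W[l==b][:,:2].astype(np.float32)))
# tester frame coords
R=np.array([[np.cos(yaw),-np.sin(yaw)],[np.sin(yaw),np.cos(yaw)]])
T=(W[...,:2]-[cx,cy])@R
np.save('pose.npy',[cx,cy,yaw])
# local extents
q=T[np.isin(l,big)]; print('ext',np.percentile(q,[.2,99.8],axis=0))
for y in range(135,-136,-10):
    k=box&(abs(T[...,1]*1e3-y)<5)&(z>.02)
    r=k&(z>.045)&(z<.08)
    fr=T[r][:,0]
    kk=k&(T[...,0]<-.115)&(T[...,0]>-.15)
    print(y, fr.min().round(3) if len(fr) else None, np.nanmedian(z[kk]).round(4) if kk.any() else None, im[kk].mean(0).round() if kk.any() else None)
E
python3 m.py
```

```text
mat z -0.000702713066150417
[[ 226  166   61  114 5157]
 [ 371  183   59  116 4918]] [np.float64(0.08682688033906479), np.float64(0.08728267273665473)]
(0.634330153465271, -0.02080446481704712) 0.5108472108840942 0.296693354845047 83.47251892089844
yaw -0.11392615
((0.6557392477989197, 0.17047220468521118), (0.12567539513111115, 0.29566219449043274), 83.56916809082031)
((0.6124519109725952, -0.21199814975261688), (0.12596139311790466, 0.2966916263103485), 83.4694595336914)
ext [[-0.14772767 -0.2539417 ]
 [ 0.14628966  0.2542024 ]]
135 -0.146 0.0866 [114. 106.  99.]
125 -0.143 0.0737 [175. 168. 162.]
115 -0.143 0.0737 [184. 177. 169.]
105 -0.143 0.0733 [185. 178. 170.]
95 -0.143 0.0739 [185. 177. 170.]
85 -0.143 0.0731 [186. 180. 172.]
75 -0.143 0.0742 [186. 179. 172.]
65 -0.143 0.0734 [187. 180. 173.]
55 -0.142 0.0741 [188. 182. 176.]
45 -0.143 0.0742 [186. 178. 171.]
35 -0.142 0.064 [147. 144. 138.]
25 -0.141 0.0648 [135. 134. 127.]
15 -0.139 0.0631 [132. 131. 125.]
5 -0.141 0.0653 [135. 133. 125.]
-5 -0.14 0.0642 [134. 133. 126.]
-15 -0.141 0.0622 [147. 145. 138.]
-25 -0.143 0.0731 [182. 176. 169.]
-35 -0.143 0.0741 [188. 181. 174.]
-45 -0.142 0.0738 [189. 182. 175.]
-55 -0.143 0.0739 [188. 180. 173.]
-65 -0.142 0.0745 [190. 184. 177.]
-75 -0.143 0.0744 [188. 181. 174.]
-85 -0.143 0.0737 [189. 183. 176.]
-95 -0.143 0.0744 [188. 181. 173.]
-105 -0.143 0.0734 [189. 183. 177.]
-115 -0.143 0.073 [189. 182. 175.]
-125 -0.145 0.0742 [164. 159. 153.]
-135 -0.148 0.086 [109. 103.  97.]
```

```bash
python3 -m pendant '[[0,[0,0,0],7.4],[0,[0,0,0],7.4],[0,[0,0,0],7.5],[0,[0.04,-0.045,0],0],[0,[0.04,-0.045,0],0],[0,[0.04,-0.045,0],0],[0,[0.04,-0.045,0],0],[0,[0.04,-0.045,0],0],[0,[0.01,-0.06,0],0],[0,[0.01,-0.06,0],0],[0,[0.01,-0.06,0],0],[0,[0.01,-0.06,0],0]]' 10
cat > w.py <<'E'
from h import *
cx,cy,yaw=np.load('pose.npy'); s=telemetry.get_state(); p=np.array(s['eef_pos']);Q=np.array(s['ee_rot'])
R=np.array([[np.cos(yaw),-np.sin(yaw)],[np.sin(yaw),np.cos(yaw)]])
l=(p[:2]-[cx,cy])@R
print('t',round(s['time'],2),'local mm',(l*1e3).round(1),'tip z',round((p[2]-.019)*1e3,2),'F',np.round(s['wrist_force'],2),'w',round(s['gripper_width'],4),'yaw err deg',np.degrees(np.arctan2(Q[1,0],Q[0,0])-yaw).round(2),'tilt',Q[:2,2].round(4))
E
python3 w.py
```

```text
time: 1.6
eef_pos: [0.4816, -0.2373, 0.2329]
ee_rot: [[0.993, -0.114, -0.0], [-0.114, -0.993, 0.0], [-0.0, -0.0, -1.0]]
wrist_force: [0.1, 0.3, 0.2]
gripper_width: 0.0006
grasp_force: 0.0
t 1.6 local mm [-127.2 -232.4] tip z 213.87 F [0.09 0.28 0.17] w 0.0006 yaw err deg -0.04 tilt [-0.  0.]
```

```bash
python3 -m pendant '[[0,[0.005,-0.055,0],0],[0,[0,-0.055,0],0],[0,[0,-0.055,0],0],[0,[0,-0.055,0],0],[0,[0,-0.055,0],0],[0,[0,-0.055,0],0],[0,[0,0,0.05],0],[0,[0,0,0.05],0],[0,[0,0,0.015],0],[0,[0,0,0],0],[0,[0,0,0],0]]' >/dev/null
python3 w.py
python3 - <<'E'
from h import *
s=snap('wrist','wr1.png'); W=cloud(s); cx,cy,yaw=np.load('pose.npy')
R=np.array([[np.cos(yaw),-np.sin(yaw)],[np.sin(yaw),np.cos(yaw)]])
T=(W[...,:2]-[cx,cy])@R; z=W[...,2]
k=(z>.07)&(z<.08)&(T[...,1]>.05)&(T[...,1]<.125)&(T[...,0]<-.05)
if k.sum()>50: print(k.sum(),np.percentile(T[k],[1,99],axis=0),np.median(z[k]))
E
```

```text
t 2.98 local mm [-120.8   95.7] tip z 100.62 F [-0.5   0.07 -0.14] w 0.0007 yaw err deg -0.05 tilt [0.0023 0.0003]
8070 [[-0.12496332  0.05071744]
 [-0.0953648   0.12433799]] 0.07679726501223064
```

View pics/wr1.png

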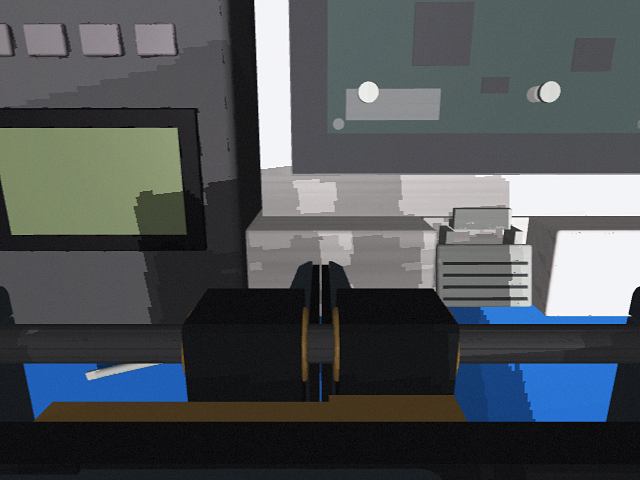

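The wrist view shows the closed fingers at (320,270) over the rail, the left module wall at x≈245, and the notch with its ribbed catch at x≈437–540. Now down to contact.

```bash
python3 -m pendant '[[0,[0,-0.006,0.01],0],[0,[0,0,0.01],0],[0,[0,0,0.002],0],[0,[0,0,0],0],[0,[0,0,0],0]]' >/dev/null; python3 w.py
python3 -m pendant '[[0,[0,0,0.001],0],[0,[0,0,0],0]]' >/dev/null; python3 w.py
```

```text
t 3.65 local mm [-121.8  101.6] tip z 77.04 F [-0.89  0.62  0.03] w 0.0004 yaw err deg -0.03 tilt [ 0.0002 -0.    ]
t 3.9 local mm [-121.9  101.6] tip z 75.98 F [-0.55 -0.31 -0.88] w 0.0004 yaw err deg -0.03 tilt [0.0001 0.    ]
```

```bash
for i in 1 2; do python3 -m pendant '[[0,[0,0,0.0005],0],[0,[0,0,0],0]]' >/dev/null; python3 w.py; done
```

```text
t 4.15 local mm [-121.9  101.6] tip z 75.42 F [ 0.26 -0.3  -0.25] w 0.0004 yaw err deg -0.03 tilt [-0.  0.]
t 4.4 local mm [-121.8  101.7] tip z 75.24 F [-3.71 -0.73  7.55] w 0.0002 yaw err deg -0.03 tilt [-0.0001 -0.    ]
```

```bash
python3 -m pendant '[[0,[0,0.003,-0.0001],0],[0,[0,0.004,0],0],[0,[0,0.004,0],0]]' >/dev/null; python3 w.py;  python3 -m pendant '[[0,[0,0.005,0],0],[0,[0,0.005,0],0]]' >/dev/null; python3 w.py
```

```text
t 4.78 local mm [-121.6   90.5] tip z 75.25 F [0.44 3.8  6.28] w 0.0004 yaw err deg -0.04 tilt [0.0007 0.0003]
t 5.03 local mm [-121.6   80.5] tip z 75.29 F [0.22 4.16 6.31] w 0.0004 yaw err deg -0.04 tilt [0.0007 0.0003]
```

```bash
python3 -m pendant '[[0,[0,0.005,-0.0001],0],[0,[0,0.005,0],0]]' >/dev/null; python3 w.py;  python3 -m pendant '[[0,[0,0.005,0],0],[0,[0,0.005,0],0]]' >/dev/null; python3 w.py; python3 -m pendant '[[0,[0,0.005,0],0],[0,[0,0.005,0],0]]' >/dev/null; python3 w.py
```

```text
t 5.28 local mm [-121.7   70.4] tip z 75.24 F [0.89 4.15 4.59] w 0.0006 yaw err deg -0.04 tilt [0.0003 0.0002]
t 5.53 local mm [-121.8   60.4] tip z 75.26 F [-0.14  4.01  6.2 ] w 0.0006 yaw err deg -0.03 tilt [0.0003 0.0002]
t 5.78 local mm [-121.7   50.4] tip z 75.27 F [0.5  4.53 6.67] w 0.0004 yaw err deg -0.04 tilt [0.0004 0.0002]
```

```bash
for i in 1 2 3 4; do python3 -m pendant '[[0,[0,0.004,0],0],[0,[0,0.004,0],0]]' >/dev/null; python3 w.py; done
```

```text
t 6.03 local mm [-121.8   42.4] tip z 75.24 F [1.24 4.67 5.69] w 0.0011 yaw err deg -0.04 tilt [0.0003 0.0002]
t 6.28 local mm [-121.9   34.4] tip z 75.21 F [0.76 3.13 5.12] w 0.0002 yaw err deg -0.03 tilt [0.0002 0.0001]
t 6.53 local mm [-122.4   26.2] tip z 74.82 F [ 0.6  -0.1   0.64] w 0.0005 yaw err deg -0.02 tilt [-0.0009 -0.0002]
t 6.78 local mm [-122.1   18.3] tip z 75.03 F [ 0.05 -0.04  0.98] w 0.0007 yaw err deg -0.03 tilt [-0.0003 -0.0001]
```

```bash
python3 -m pendant '[[0,[0,0.0045,0],0],[0,[-0.003,0.0045,0],0],[0,[0,0,0.004],0],[0,[0,0,0.003],0]]' >/dev/null; python3 w.py; python3 -m pendant '[[0,[0,0,0.002],0],[0,[0,0,0.002],0]]' >/dev/null; python3 w.py; python3 -m pendant '[[0,[0,0,0.002],0],[0,[0,0,0.001],0]]' >/dev/null; python3 w.py
```

```text
t 7.28 local mm [-125.3    9.6] tip z 67.87 F [-10.3    0.09  15.31] w 0.0006 yaw err deg -0.03 tilt [-0.001  0.   ]
t 7.53 local mm [-126.7    9.7] tip z 63.64 F [-5.07  0.4   7.97] w 0.0007 yaw err deg -0.02 tilt [-0.004   0.0002]
t 7.78 local mm [-125.6    9.8] tip z 60.83 F [-4.82  0.55  6.08] w 0.0004 yaw err deg -0.01 tilt [-0.0016  0.0001]
```

```bash
python3 -m pendant '[[0,[0,0,0.001],0],[0,[0,0,0.0005],0],[0,[0,0,0],0]]' >/dev/null; python3 w.py
python3 - <<'E'
from h import *
s=snap('scene','sc2.png')
E
```

```text
t 8.15 local mm [-125.9    9.8] tip z 59.31 F [-5.88  0.07  6.89] w 0.0005 yaw err deg -0.02 tilt [-0.0022  0.0002]
```

View pics/sc2.png

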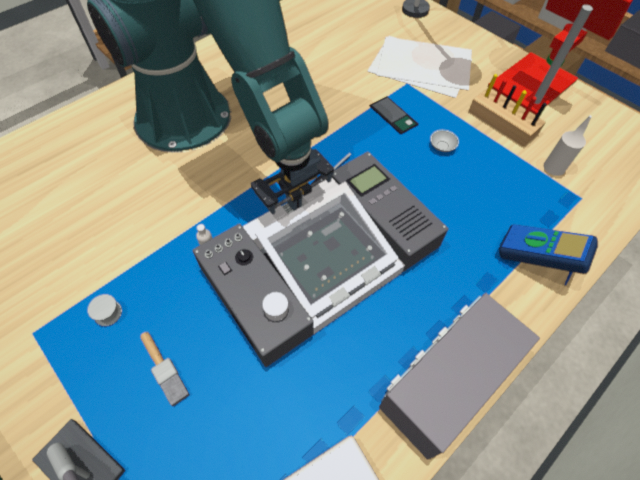

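The lid's front edge is up, at about (300,215) under the hand. I'll give it time to finish rising, then lift straight out and back.

```bash
python3 -m pendant '[[0,[0,0,0],0],[0,[0,0,0],0],[0,[0,0,0],0],[0,[0,0,0],0],[0,[0,0,-0.01],0],[0,[0,0,-0.02],0],[0,[0,0,-0.03],0],[0,[0,0,-0.04],0],[0,[0,0,-0.04],0]]' >/dev/null; python3 w.py
python3 -m pendant '[[0,[0,0,-0.03],0],[0,[0,0,-0.02],0],[0,[0,0.04,0],0],[0,[0,0.05,0],0],[0,[0,0.05,0],0],[0,[0,0.05,0],0],[0,[0,0.05,0],0],[0,[0,0.05,0],0],[0,[0,0.03,0],0],[0,[0,0,0],0],[0,[0,0,0],0],[0,[0,0,0],0]]' >/dev/null; python3 w.py
python3 - <<'E'
from h import *
s=snap('scene','sc3.png');t=snap('top','top3.png'); W=cloud(t)
cx,cy,yaw=np.load('pose.npy');R=np.array([[np.cos(yaw),-np.sin(yaw)],[np.sin(yaw),np.cos(yaw)]])
T=(W[...,:2]-[cx,cy])@R
k=(abs(T[...,1])<.1)&(abs(T[...,0]+.075)<.015); print('lid front z',np.nanmedian(W[...,2][k]))
a=cv2.imread('pics/sc3.png');b=cv2.imread('pics/top3.png'); cv2.imwrite('pics/both.png',cv2.resize(np.vstack([a,b]),(450,600)))
E
```

```text
t 9.32 local mm [-125.     9.7] tip z 201.35 F [ 0.22 -0.21  0.43] w 0.0005 yaw err deg -0.02 tilt [ 0.0004 -0.    ]
t 10.82 local mm [-125.  -309.4] tip z 249.75 F [ 0.33 -0.25  0.73] w 0.0007 yaw err deg 0.03 tilt [0. 0.]
lid front z 0.11388682301758628
```

View pics/both.png

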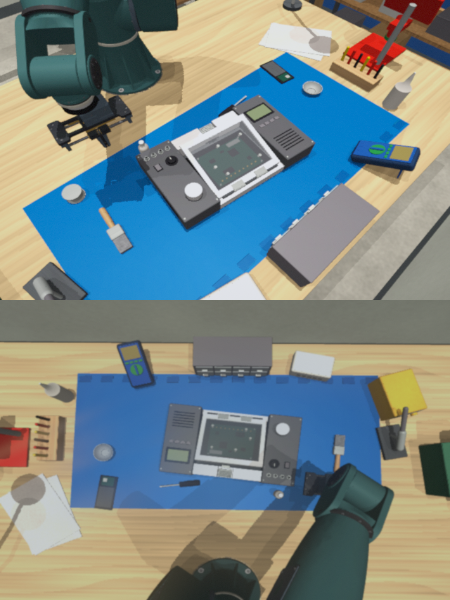

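The lid stands open, with its front at z≈0.114 m. The hand is clear, and the bottle, driver, tin and the rest are where they were.

```bash
python3 -c "
from workcell import close_job; print(close_job())"
```

```text
the job is handed in; nothing more can be done
None
```

The tester is open: I ran the closed fingers along the rail from its left-hand end to the notch and pressed the catch, the lid sprang up and stayed up, the hand is clear, nothing else looks moved in the final pictures, and I handed the job in at about 11 s.

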